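# Unhook a cutlery caddy from its safety-latch stand

## Task

Take the empty cutlery caddy off its draining stand and stand it upright in the middle of the round cork trivet. Its rear hook is caught behind a retaining lip inside the stand's head: lift it until you feel the hook arm touch the red keeper bar, tilt the caddy back (its top away from the head) to bring the hook over the lip, and draw it out without dragging it on the lip or forcing it against the stand. Set it down gently, let go, and leave the other things alone.

Things in the scene. Friction and masses are not known exactly. Their poses are not given: they have to be found in the camera images.
- caddy_grip (a point): centre of the green grip on top of the loose white cutlery caddy (0.28 to 0.46 kg). Axes of the caddy: x from the cup back to its hook, y sideways, z up. Upright block 44 (x) x 18 (y) x 46 mm high, best pinched across y; its centre is 150 mm above the caddy's underside. Below it is an open cup 60 (x) x 84 (y) x 70 mm high, centred under the grip
- caddy_base (a point): centre of the underside of the caddy's cup; same axes; z is vertical when it stands upright
- hook_arm (a point): point on the top face of the caddy's flat steel hook arm, 42 mm behind (+x) and 64 mm below the grip's centre; same axes. The arm, 30 mm wide and 6 mm thick, runs straight back (+x) from under the grip to 108 mm behind the grip's centre, where a toe (6 mm thick) turns straight down
- hook_tip (a point): lowest point of the hook's toe: 105 mm behind (+x) and 124 mm below the grip's centre, 54 mm below the arm's underside; same axes
- stand: fixed grey stand, 176 mm high; origin on the worktop below the front of its head, x into the head, z up. The caddy starts on the base plate (10 mm thick, x -44 to 108 mm), grip near x = -36, hook in the head. Head: cheeks at y = +-61, top at 170, front apron down to 158 mm. Open below: the caddy may swing in under it. Over 14 N between caddy and head or latch counts as forcing
- keeper_low (a point): LOWEST place of the underside of the red keeper bar (8 mm round, across the head, over the hook arm); axes as the stand. The true bar is 0 to 24 mm higher, different each time, not reported: find it by feel. The arm lifted straight up meets it after 21 to 45 mm, always 7 mm before the toe clears the lip. It gives 1 mm per 6 N, 4 mm at most
- lip_low (a point): LOWEST place of the top of the retaining lip (bar 6 mm thick along x, before the toe); axes as the stand. It moves with the keeper: its top is always 53 mm below the keeper's underside; a roof is 72 mm above the lip. Tilted 0.25 rad about the keeper (top to -x), arm just under it, the toe clears; drawn 38 mm along the arm it is past and can be levelled. Over 5 N on the lip counts as dragging
- trivet_top (a point): centre of the top face of the fixed round cork trivet, 190 mm across, 8 mm thick, lying on the worktop
- bowl: loose white bowl, 114 mm across, 47 mm high; origin under its centre; to be left alone
- tin: loose food tin, 75 mm across, 58 mm high; origin under its centre; to be left alone
- garlic: loose garlic bulb, 56 mm; origin under its centre; to be left alone
- mug: loose white mug with a red-brown inside, 89 x 120 x 98 mm; origin under its centre; to be left alone
- jar: loose spice jar with a yellow cap, 45 x 44 x 100 mm; origin under its centre; to be left alone

How it is judged:
On the way, in this order (a step that is already met when the one before it is completed fails the run):
1. the caddy is lifted and tilted back while its hook is still behind the lip (angle between caddy_base's own z axis and vertical above 0.1 rad and x of hook_tip in the frame of stand above 0.056 m and z of hook_tip in the frame of stand above 0.05 m), for 0.1 s.
2. the hook is out of the head (x of hook_tip in the frame of stand below -0.005 m), for 0.1 s.
At the end, for the whole second after the job is handed in: The caddy stands upright (within 0.06 rad) on the cork trivet, the centre of its cup within 35 mm of the trivet's centre, at rest and released (horizontal distance between caddy_base and trivet_top below 0.035 m and z of caddy_base in the frame of trivet_top between -0.004 and 0.004 m and angle between caddy_base's own z axis and vertical below 0.06 rad and linear speed of caddy below 0.02 m/s); the robot touches nothing.
It fails at once if the caddy is forced against the stand's head or latch (more than 14 N) (contact force between caddy and stand above 14 N).
It fails at once if the hook is dragged against the retaining lip (more than 5 N) (contact force between caddy and carriage_c0 above 5 N or contact force between caddy and carriage_c1 above 5 N).
It fails at once if the robot hits the stand (more than 14 N) (contact force between the arm and stand above 14 N).
It fails at once if the caddy is dropped or banged on the trivet (more than 60 N) (contact force between caddy and trivet above 60 N).
It fails at once if another thing is moved (more than 20 mm) (distance of any of bowl, tin, garlic, mug, jar from where it was at the start of the episode above 0.02 m).
It also fails if it takes over 48 s, if anything falls off the work surface, if the arm or the gripper's body presses on something with over 40 N, if the wrist force passes 120 N, or if a joint passes its speed limit or range.

## Robot

A 6-joint arm with a two-finger parallel gripper is mounted at the origin on a cart in front of the work surface, level with it; the furniture and walls round the work are solid. World frame = base frame: x ahead of the robot, y to its left, z up, the work surface at z = 0. Lengths are in m, angles in rad, forces in N, time in s.
With the tool pointing down it reaches from about 0.35 to 0.925 m from the base axis. Payload 6.4 kg.
Tool frame: the origin (TCP) lies between the finger pads; the fingertips stand 25 mm ahead of it and the grasp point (between the pads) lies 6 mm ahead of it; z points along the fingers, y is the line along which they close (so a half turn about z gives the same grasp; the last joint's range is limited). The gripper opens to 94 mm and grips with 3 to 60 N. Pads are 16 mm wide; open, the fingers measure 119 mm over their backs; the gripper's body (75 mm by 177 mm) begins 78 mm behind the grasp point.
Start: joints at [-1.294, 0.245, 1.558, -0, 1.339, -0.174], TCP at [0.283, -0.585, 0.23] pointing down, gripper open.
Joint ranges: [-3.13, 3.13], [-1.02, 2.26], [0.13, 2.54], [-0.95, 4.09], [0.21, 2.88], [-2.74, 2.74]. Speed limits (rad/s): [2.57, 2.57, 3.14, 3.14, 3.14, 3.14].

## Interface

Orientations are given as a unit quaternion [w, x, y, z].
In Python, from cell import ctrl gives the robot as it stands.
- The arm moves only by the tool play_rows, never from a script. Its argument "plan" is a list of rows, each an object of numbers: "fingers": the opening, from -1 (shut) to 1 (fully open), so that 0 is half open; "x", "y", "z": the shift along the tool's x, y, z in cm; "rx", "ry", "rz": the turn, a rotation vector about the tool's x, y, z in degrees. In form: [{"fingers": .., "x": .., "y": .., "z": .., "rx": .., "ry": .., "rz": ..}, ...]. A call has 1 to 5 rows; each row is the pose to reach, as a shift and turn from the pose commanded when the call began, along the tool's axes at that moment; what a row does not reach only later rows make up. A row lasts 1/12 s, in which the tool goes at most 41.7 mm and 7.16 degrees, less where a joint would pass 70% of its speed; a pose out of reach is approached as far as the arm can. A call with a gripper value outside its range is refused whole. The fingers move at their own pace and stop on an object; the grip force is fixed at half the most. Time passes only in rows, so rows that repeat a pose let the fingers close. It gives the time, the measured TCP pose, the force, the opening and the grip force at its end, in the units of the state.
- ctrl.read_state(): the state, without advancing time (a new reading comes with each control period).
- ctrl.get_image(name): name is "scene" or "top" or "wrist"; returns a dict with "img" (480x640x3 uint8, red, green, blue), "depth" (480x640 float32, m along the optical axis (not along the pixel's ray), 0 where there is no reading), "vertical_fov" (degrees; the focal length in pixels is half the picture's height over the tangent of half this angle, whatever the lens; pixels are square), "cx", "cy" (the principal point, pixels), "rvec" (rotation vector, rad) and "tvec" (3), from world to camera coordinates, as OpenCV has them. Camera axes: x right, y down, z forward; pixel columns grow to the right and rows downward; lengths in m; the calibration is good to about 2 mm. A picture is of the moment at which its call begins.
- ctrl.hand_in(): hands the job in; it is judged then, once.
Trained networks look in the newest picture that a camera, given by its name, has taken for a name from the list of things; names that differ only in an ending like _2 or _b are one class to them, and where a whole thing is asked for, a point or a joint stands for the part that bears it (a point fixed in the world has none). Each returns a list of dicts, best first, with "score" (0 to 1); they miss things now and then, are a little off and sometimes report something else, mostly with a low value. They report only what shows in the picture. A call takes as long as a camera call.
- ctrl.masks_of(camera, label): "pixels" (480x640 bool, what is visible of it) and "rect" ([left, top, width, height] in pixels, round what is visible of it).
The state is a dict: "clock": time; "q": joint angles; "qvel": joint speeds; "joint_torque": joint torques, N m; "tool_pos": TCP position; "ee_rot": TCP orientation; "wrist_force": force on the tool from outside, world axes, zero at the start; "wrist_torque": the same for the moment, N m; "grip_width": finger opening in m; "gripper_force": force on a finger pad.
Only numpy, scipy, OpenCV 4.12 (cv2) and the standard library are available. Lean on these libraries where they do the work, as an engineer would, in place of code of your own. Each camera call takes 0.05 s, during which the arm holds its last target. There are 200 camera calls.

## Working session

There is one attempt and no reset: what is moved stays moved. The work goes in short steps, Python scripts to look and compute and a tool call to move; the robot and the scene stay as the last step left them, time stands still between calls to the robot, and variables do not carry over. Pictures are saved under pics/ and viewed, at most 10 in all, crops included, and the job is handed in when it is done.

Besides the shell and the picture viewer there is one more tool, called after "Request:" as name(argument=value, ...), one argument or row to a line, values as JSON. play_rows: Moves the arm, as the interface text tells. Its arguments: {"type":"object","properties":{"plan":{"type":"array"}},"required":["plan"]}

```bash
ls; mkdir -p pics
cat > h.py <<'E'
import numpy as np,cv2
from cell import ctrl
from scipy.spatial.transform import Rotation as R
def cam(n):
    d=ctrl.get_image(n);d['f']=240/np.tan(np.radians(d['vertical_fov'])/2);d['R']=cv2.Rodrigues(np.array(d['rvec'],float))[0];d['t']=np.array(d['tvec'],float).ravel();return d
def cloud(d):
    v,u=np.mgrid[:480,:640];z=d['depth'];P=np.stack([(u-d['cx'])/d['f']*z,(v-d['cy'])/d['f']*z,z],-1)
    W=(P-d['t'])@d['R'];W[z<=0]=np.nan;return W
def save(d,n):cv2.imwrite('pics/'+n+'.png',d['img'][...,::-1])
def proj(d,p):
    c=d['R']@np.array(p)+d['t'];return c[0]/c[2]*d['f']+d['cx'],c[1]/c[2]*d['f']+d['cy']
E
python3 - <<'E'
from h import *
ds={n:cam(n) for n in('scene','top')}
cv2.imwrite('pics/a.png',cv2.resize(np.hstack([ds['scene']['img'],ds['top']['img']])[...,::-1],(800,300)))
save(ds['scene'],'scene1');save(ds['top'],'top1')
for n,d in ds.items():
    W=cloud(d);print(n,'cam',-d['R'].T@d['t'])
    for l in ['caddy_grip','caddy_base','hook_arm','stand','trivet_top','bowl','tin','garlic','mug','jar']:
        for m in ctrl.masks_of(n,l)[:2]:
            p=W[m['pixels']];p=p[~np.isnan(p[:,0])]
            if len(p):print(l,round(m['score'],2),m['rect'],np.round(np.median(p,0),3),np.round(np.percentile(p,2,0),3),np.round(np.percentile(p,98,0),3))
s=ctrl.read_state();print(s)
E
```

```text
pics
scene cam [0.87650608 0.25373073 1.15904492]
caddy_grip 0.8 [367.3, 207.1, 44.8, 58.6] [ 0.431 -0.134  0.074] [ 0.378 -0.186  0.007] [ 0.469 -0.103  0.18 ]
caddy_base 0.64 [364.0, 208.7, 42.0, 53.4] [ 0.431 -0.134  0.075] [ 0.382 -0.178  0.012] [ 0.469 -0.103  0.18 ]
hook_arm 0.57 [364.4, 204.5, 46.0, 60.5] [ 0.43  -0.134  0.074] [ 0.378 -0.183  0.006] [ 0.469 -0.103  0.18 ]
stand 0.89 [333.4, 161.0, 67.1, 93.7] [ 0.466 -0.214  0.173] [ 0.374 -0.277  0.024] [ 0.51  -0.164  0.178]
trivet_top 0.75 [402.5, 295.6, 79.2, 78.3] [0.457 0.119 0.007] [0.37  0.033 0.002] [0.541 0.202 0.011]
bowl 0.85 [264.8, 132.9, 39.5, 36.7] [ 0.483 -0.526  0.02 ] [ 0.437 -0.568  0.004] [ 0.54  -0.461  0.047]
tin 0.63 [317.1, 128.9, 26.2, 37.9] [ 0.386 -0.453  0.052] [ 0.346 -0.498  0.002] [ 0.416 -0.426  0.059]
garlic 0.58 [353.9, 347.5, 25.9, 26.4] [0.637 0.07  0.036] [0.612 0.044 0.014] [0.659 0.092 0.05 ]
jar 0.72 [261.0, 105.6, 19.7, 34.8] [ 0.48  -0.592  0.075] [ 0.451 -0.622  0.013] [ 0.499 -0.579  0.103]
top cam [ 0.44504234 -0.21202907  1.63721196]
caddy_grip 0.83 [269.1, 284.6, 23.4, 31.5] [ 0
[... 1539 characters left out ...]
ock': 1.1, 'q': array([-1.29410042e+00,  2.45102597e-01,  1.55778937e+00,  1.40814085e-05,
        1.33871249e+00, -1.74124073e-01]), 'qvel': array([ 0.0004474 ,  0.00037094, -0.00073342, -0.00074872, -0.00117837,
        0.0007128 ]), 'joint_torque': array([-2.25654981e-04, -4.15842068e+01, -3.14880180e+01,  6.84772152e-02,
        2.89037672e-02, -4.02199404e-06]), 'tool_pos': array([ 0.28320542, -0.58507383,  0.23045932]), 'ee_rot': array([-6.24399923e-06,  9.74702916e-01,  2.23504422e-01,  6.54043861e-06]), 'wrist_force': array([-0.38546015,  0.48662793, -0.28529029]), 'wrist_torque': array([ 0.00840978, -0.04727017, -0.00645416]), 'gripper_force': 0.0, 'grip_width': 0.09437141586999197}
```

Run:
```python
from h import *
for n in('scene','top'):
    d=cam(n);W=cloud(d);I=d['img'].astype(int)
    if n=='scene':
        cv2.imwrite('pics/s2.png',cv2.resize(d['img'][140:280,310:490][...,::-1],None,fx=4,fy=4,interpolation=cv2.INTER_CUBIC))
    x,y,z=W[...,0],W[...,1],W[...,2]
    box=(abs(x-.43)<.12)&(abs(y+.19)<.14)
    g=box&(z>.15)&(I[...,1]>I[...,0]+25)&(I[...,1]>I[...,2]+15)
    for nm,m in(('greentop',g&(z>.165)),('green',g),('headtop',box&(z>.164)&(z<.19)&(y<-.15)&~g)):
        P=W[m]
        if len(P)>5:
            r=cv2.minAreaRect((P[:,:2]*1000).astype(np.float32));print(n,nm,len(P),r,np.median(P,0).round(3),P.min(0).round(3),P.max(0).round(3))
    m=(abs(x-.455)<.13)&(abs(y-.117)<.13)&(z>.004)&(z<.014)&(I[...,0]>I[...,2]+25);P=W[m]
    print('triv',len(P),cv2.minEnclosingCircle((P[:,:2]*1000).astype(np.float32)),cv2.minAreaRect((P[:,:2]*1000).astype(np.float32)))
```

```text
scene greentop 170 ((424.6707763671875, -139.41677856445312), (19.35776710510254, 45.04150390625), 11.376948356628418) [ 0.427 -0.138  0.178] [ 0.413 -0.161  0.165] [ 0.436 -0.116  0.183]
scene green 228 ((424.6707763671875, -139.41677856445312), (19.35776710510254, 45.04150390625), 11.376948356628418) [ 0.429 -0.137  0.177] [ 0.413 -0.161  0.15 ] [ 0.437 -0.116  0.183]
scene headtop 2345 ((436.9220275878906, -219.6335906982422), (131.77777099609375, 123.2746353149414), 11.313519477844238) [ 0.443 -0.223  0.175] [ 0.367 -0.29   0.164] [ 0.513 -0.157  0.182]
triv 4487 ((454.2811584472656, 116.62712860107422), 95.2919921875) ((454.0350646972656, 115.72280883789062), (187.25473022460938, 187.56907653808594), 86.20467376708984)
top greentop 112 ((421.3943176269531, -140.9551544189453), (16.984106063842773, 42.90203857421875), 12.959385871887207) [ 0.422 -0.142  0.18 ] [ 0.409 -0.162  0.166] [ 0.433 -0.121  0.187]
top green 113 ((421.3943176269531, -140.9551544189453), (16.984106063842773, 42.90203857421875), 12.959385871887207) [ 0.422 -0.142  0.18 ] [ 0.409 -0.162  0.164] [ 0.433 -0.121  0.187]
top headtop 2076 ((437.0636901855469, -227.21286010742188), (127.85313415527344, 107.93280792236328), 11.171767234802246) [ 0.436 -0.227  0.176] [ 0.366 -0.291  0.166] [ 0.508 -0.164  0.186]
triv 2695 ((450.2238464355469, 115.28030395507812), 95.70984649658203) ((451.43817138671875, 114.4903335571289), (187.098388671875, 187.9776153564453), 0.5975080132484436)
```

View pics/a.png

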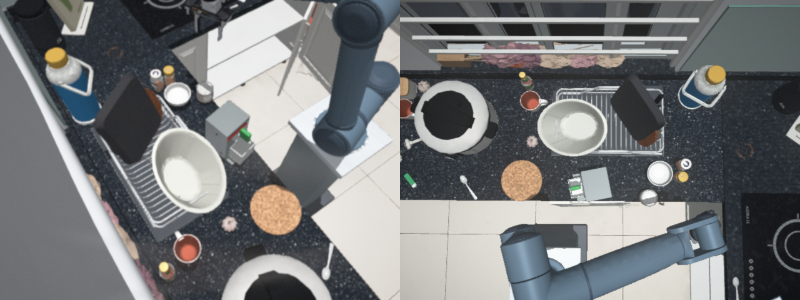

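View pics/s2.png

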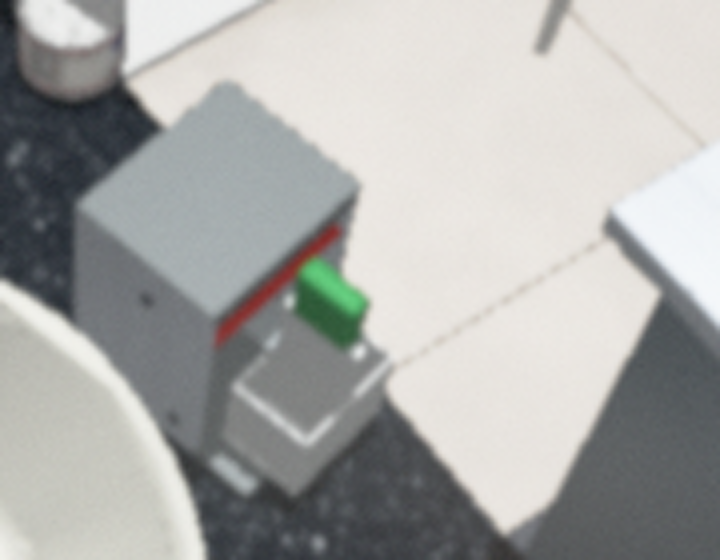

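```bash
cat >> h.py <<'E'
YAW=np.radians(-90+11.2)
xs=np.array([np.cos(YAW),np.sin(YAW),0]);zs=np.array([0,0,1.]);ys=np.cross(zs,xs)
def tool(tilt=0,yaw=YAW): # tool y = -+ stand y, z down ; tilt top to -xs
    x=np.array([np.cos(yaw+np.pi),np.sin(yaw+np.pi),0]);z=np.array([0,0,-1.]);y=np.cross(z,x)
    return R.from_rotvec(-tilt*np.cross(zs,-x))*R.from_matrix(np.stack([x,y,z],1))
def rel(p,Rt,s=None):
    s=s or ctrl.read_state();q=s['ee_rot'];Rc=R.from_quat([q[1],q[2],q[3],q[0]])
    return (Rc.inv().apply(np.array(p)-s['tool_pos'])*100).round(2),np.degrees((Rc.inv()*Rt).as_rotvec()).round(2)
E
python3 -c "
from h import *
print(rel([.423,-.14,.30],tool()))"
```

```text
(array([ 31.97, -33.97,  -6.95]), array([ -0.  ,  -0.  , -75.37]))
```

Request:
play_rows(
  plan=[
    {"fingers": 1,"x": 3,"y": -3,"z": -4,"rx": 0,"ry": 0,"rz": -7},
    {"fingers": 1,"x": 6,"y": -6,"z": -7,"rx": 0,"ry": 0,"rz": -14},
    {"fingers": 1,"x": 9,"y": -9,"z": -7,"rx": 0,"ry": 0,"rz": -21},
    {"fingers": 1,"x": 12,"y": -12,"z": -7,"rx": 0,"ry": 0,"rz": -28},
    {"fingers": 1,"x": 14.5,"y": -14.5,"z": -7,"rx": 0,"ry": 0,"rz": -35},
  ],
)

```text
clock: 1.62
tool_pos: [0.3451, -0.4074, 0.3014]
ee_rot: [0.001, 0.861, 0.508, 0.0]
wrist_force: [0.7, -0.2, 1.0]
grip_width: 0.0939
gripper_force: 0.0
```

```bash
python3 -c "
from h import *
print(ctrl.read_state()['tool_pos'],rel([.423,-.14,.30],tool()))"
```

```text
[ 0.34509484 -0.40737304  0.3014093 ] (array([27.18, -6.09,  0.09]), array([  0.11,   0.13, -40.08]))
```

Request:
play_rows(
  plan=[
    {"fingers": 1,"x": 4,"y": -0.9,"z": 0,"rx": 0,"ry": 0,"rz": -7},
    {"fingers": 1,"x": 8,"y": -1.8,"z": 0,"rx": 0,"ry": 0,"rz": -14},
    {"fingers": 1,"x": 12,"y": -2.7,"z": 0,"rx": 0,"ry": 0,"rz": -21},
    {"fingers": 1,"x": 16,"y": -3.6,"z": 0,"rx": 0,"ry": 0,"rz": -28},
    {"fingers": 1,"x": 20,"y": -4.5,"z": 0,"rx": 0,"ry": 0,"rz": -35},
  ],
)

```text
clock: 2.03
tool_pos: [0.4029, -0.21, 0.3]
ee_rot: [0.0, 0.668, 0.744, 0.0]
wrist_force: [0.4, -0.3, -0.2]
grip_width: 0.0936
gripper_force: 0.0
```

```bash
python3 -c "
from h import *
cam('top');print(ctrl.read_state()['tool_pos'],rel([.423,-.14,.30],tool()))"
```

```text
[ 0.40443223 -0.20438949  0.30010091] (array([6.18, 2.6 , 0.03]), array([ 0.14, -0.16, -4.45]))
```

Request:
play_rows(
  plan=[
    {"fingers": 1,"x": 2,"y": 0.9,"z": 0,"rx": 0,"ry": 0,"rz": -1.5},
    {"fingers": 1,"x": 4.5,"y": 1.8,"z": 0,"rx": 0,"ry": 0,"rz": -3},
    {"fingers": 1,"x": 6.2,"y": 2.6,"z": 0,"rx": 0,"ry": 0,"rz": -4.4},
    {"fingers": 1,"x": 6.2,"y": 2.6,"z": 0,"rx": 0,"ry": 0,"rz": -4.4},
  ],
)

```text
clock: 2.42
tool_pos: [0.4229, -0.1454, 0.3]
ee_rot: [0.0, 0.64, 0.769, 0.0]
wrist_force: [0.5, -1.4, -0.3]
grip_width: 0.0943
gripper_force: 0.0
```

Run:
```python
from h import *
d=cam('wrist');save(d,'w1');W=cloud(d);I=d['img'].astype(int)
print('cam',-d['R'].T@d['t'],ctrl.read_state()['tool_pos'],rel([.423,-.14,.30],tool()))
x,y,z=W[...,0],W[...,1],W[...,2]
box=(abs(x-.43)<.14)&(abs(y+.19)<.16)
g=box&(z>.14)&(I[...,1]>I[...,0]+25)&(I[...,1]>I[...,2]+15)
h=box&(z>.166)&(z<.185)&(y<-.14)&~g
rim=box&(z>.07)&(z<.088)
for nm,m in(('greentop',g&(z>.176)),('green',g),('head',h),('rim',rim)):
    P=W[m]
    if len(P)>5:
        print(nm,len(P),cv2.minAreaRect((P[:,:2]*1000).astype(np.float32)),np.percentile(P,[1,50,99],0).round(4).tolist())
        for s in 'x':
            Q=np.stack([P@xs,P@ys],1);print('  along xs,ys',np.percentile(Q,[1,50,99],0).round(4).tolist())
```

```text
cam [ 0.40876129 -0.06934435  0.45540896] [ 0.42262992 -0.14671036  0.29999012] (array([ 0.65,  0.16, -0.  ]), array([ 0.01,  0.03, -0.85]))
greentop 1538 ((423.1667175292969, -138.7086944580078), (17.78588104248047, 43.17966079711914), 12.327929496765137) [[0.4122, -0.159, 0.1771], [0.4229, -0.1375, 0.1815], [0.4339, -0.1178, 0.1835]]
  along xs,ys [[0.1972, 0.3795], [0.217, 0.3881], [0.2388, 0.3969]]
green 1697 ((423.1704406738281, -138.60586547851562), (17.77535057067871, 43.41757583618164), 12.608174324035645) [[0.4119, -0.1589, 0.1493], [0.4225, -0.1353, 0.1813], [0.4339, -0.117, 0.1835]]
  along xs,ys [[0.1966, 0.3796], [0.2149, 0.3881], [0.2386, 0.3969]]
head 19839 ((474.08447265625, -197.08580017089844), (209.04080200195312, 112.96629333496094), 10.476073265075684) [[0.3718, -0.2638, 0.1684], [0.438, -0.2105, 0.1771], [0.5611, -0.1469, 0.1828]]
  along xs,ys [[0.2525, 0.3244], [0.2911, 0.3884], [0.3396, 0.5218]]
rim 1395 ((424.71844482421875, -155.78402709960938), (126.7278823852539, 95.31155395507812), 11.333163261413574) [[0.3692, -0.1985, 0.0703], [0.4155, -0.1437, 0.0803], [0.4886, -0.1023, 0.0864]]
  along xs,ys [[0.188, 0.3263], [0.2227, 0.3852], [0.2695, 0.4472]]
```

View pics/w1.png

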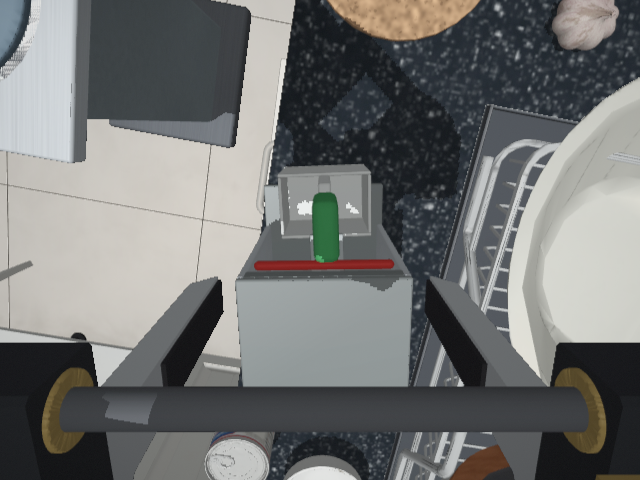

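```bash
sed -i 's/-90+11.2/-90+11.6/' h.py
python3 - <<'E'
from h import *
d=cam('wrist');W=cloud(d);I=d['img'].astype(int)
m=(I[...,0]>I[...,1]+60)&(I[...,0]>I[...,2]+60)
x,y=W[...,0],W[...,1]
m&=(abs(x-.43)<.14)&(abs(y+.19)<.1)
P=W[m];C=np.array([.4231,-.1387,0])
Q=np.stack([(P-C)@xs-.036,(P-C)@ys,P[:,2]],1);print(len(P),np.percentile(Q,[2,25,50,75,98],0).round(4))
# front edge of head top, fit line
h=(W[...,2]>.166)&(W[...,2]<.183)&(y<-.15)&(y>-.2)&(abs(x-.43)<.06)
Q=np.stack([(W[h]-C)@xs-.036,(W[h]-C)@ys,W[h][:,2]],1)
b=np.arange(-.05,.051,.01);e=[np.percentile(Q[abs(Q[:,1]-c)<.005,0],2) if (abs(Q[:,1]-c)<.005).sum()>10 else np.nan for c in b];print(np.round(e,4))
print(ctrl.read_state()['tool_pos'],rel([.4231,-.1387,.30],tool()))
print(d['R'].T)
E
```

```text
1157 [[ 0.001  -0.0561  0.1296]
 [ 0.0024 -0.0299  0.1313]
 [ 0.004  -0.0022  0.132 ]
 [ 0.0058  0.0282  0.1327]
 [ 0.008   0.0526  0.1338]]
[-0.0017 -0.0017 -0.0014 -0.0014 -0.0245 -0.0235 -0.0212 -0.0012 -0.0012
 -0.0011 -0.001 ]
[ 0.42243598 -0.14756373  0.29994397] (array([ 0.86,  0.22, -0.01]), array([ 0.  ,  0.04, -1.34]))
[[ 9.83594582e-01  1.73787563e-01  4.83692227e-02]
 [ 1.80391566e-01 -9.48702557e-01 -2.59658125e-01]
 [ 7.62652458e-04  2.64123725e-01 -9.64488505e-01]]
```

Request:
play_rows(
  plan=[
    {"fingers": 1,"x": 0.86,"y": 0.22,"z": 0,"rx": 0,"ry": 0,"rz": -1.2},
    {"fingers": 1,"x": 0.86,"y": 0.22,"z": 3,"rx": 0,"ry": 0,"rz": -1.2},
    {"fingers": 1,"x": 0.86,"y": 0.22,"z": 6,"rx": 0,"ry": 0,"rz": -1.2},
    {"fingers": 1,"x": 0.86,"y": 0.22,"z": 8,"rx": 0,"ry": 0,"rz": -1.2},
    {"fingers": 1,"x": 0.86,"y": 0.22,"z": 8,"rx": 0,"ry": 0,"rz": -1.2},
  ],
)

```text
clock: 2.93
tool_pos: [0.4204, -0.1378, 0.2151]
ee_rot: [-0.004, 0.634, 0.774, -0.001]
wrist_force: [0.2, -0.1, 0.4]
grip_width: 0.0937
gripper_force: 0.0
```

Run:
```python
from h import *
d=cam('wrist');W=cloud(d);I=d['img'].astype(int)
print(ctrl.read_state()['tool_pos'],rel([.4231,-.1387,.168],tool()))
g=(I[...,1]>I[...,0]+25)&(I[...,1]>I[...,2]+15)&(W[...,2]>.174)&(abs(W[...,0]-.42)<.05)&(abs(W[...,1]+.14)<.05)
P=W[g];print(len(P),cv2.minAreaRect((P[:,:2]*1000).astype(np.float32)),np.percentile(P,[1,50,99],0).round(4))
```

```text
[ 0.42163784 -0.13844225  0.21783024] (array([-0.07,  0.16,  4.98]), array([-0.2 , -0.2 , -0.23]))
2930 ((423.1280212402344, -138.46661376953125), (17.908851623535156, 43.27873992919922), 13.079743385314941) [[ 0.412  -0.1586  0.1754]
 [ 0.4227 -0.1365  0.1815]
 [ 0.434  -0.1173  0.1834]]
```

Request:
play_rows(
  plan=[
    {"fingers": 1,"x": 0,"y": 0.15,"z": 1.5,"rx": 0,"ry": 0,"rz": -0.5},
    {"fingers": 1,"x": 0,"y": 0.15,"z": 3.5,"rx": 0,"ry": 0,"rz": -0.5},
    {"fingers": 1,"x": 0,"y": 0.15,"z": 5,"rx": 0,"ry": 0,"rz": -0.5},
    {"fingers": 1,"x": 0,"y": 0.15,"z": 5,"rx": 0,"ry": 0,"rz": -0.5},
    {"fingers": 1,"x": 0,"y": 0.15,"z": 5,"rx": 0,"ry": 0,"rz": -0.5},
  ],
)

```text
clock: 3.4
tool_pos: [0.425, -0.139, 0.1711]
ee_rot: [0.001, 0.63, 0.777, 0.0]
wrist_force: [-0.0, -0.8, 0.6]
grip_width: 0.0937
gripper_force: 0.0
```

Run:
```python
from h import *
print(rel([.4231,-.1387,.168],tool()))
s=ctrl.read_state();print(s['wrist_force'],s['wrist_torque'])
```

```text
(array([ 0.07, -0.18,  0.31]), array([0.04, 0.04, 0.3 ]))
[-0.01545864 -0.82232359  0.55421634] [ 0.00869928 -0.08466198 -0.01392108]
```

Request:
play_rows(
  plan=[
    {"fingers": 1,"x": 0,"y": 0,"z": 0,"rx": 0,"ry": 0,"rz": 0},
    {"fingers": 1,"x": 0,"y": 0,"z": 0,"rx": 0,"ry": 0,"rz": 0},
    {"fingers": 1,"x": 0,"y": 0,"z": 0,"rx": 0,"ry": 0,"rz": 0},
  ],
)

```text
clock: 3.65
tool_pos: [0.4253, -0.1389, 0.1713]
ee_rot: [0.001, 0.63, 0.777, 0.0]
wrist_force: [-0.1, 0.4, -0.2]
grip_width: 0.0941
gripper_force: 0.0
```

Run:
```python
from h import *
print(rel([.4231,-.1387,.168],tool()))
```

```text
(array([ 0.07, -0.21,  0.33]), array([0.11, 0.1 , 0.32]))
```

Request:
play_rows(
  plan=[
    {"fingers": 1,"x": 0.07,"y": -0.2,"z": 0.2,"rx": 0,"ry": 0,"rz": 0},
    {"fingers": 1,"x": 0.07,"y": -0.2,"z": 0.3,"rx": 0,"ry": 0,"rz": 0},
    {"fingers": 1,"x": 0.07,"y": -0.2,"z": 0.3,"rx": 0,"ry": 0,"rz": 0},
    {"fingers": 0.3,"x": 0.07,"y": -0.2,"z": 0.3,"rx": 0,"ry": 0,"rz": 0},
    {"fingers": -0.2,"x": 0.07,"y": -0.2,"z": 0.3,"rx": 0,"ry": 0,"rz": 0},
  ],
)

```text
clock: 4.07
tool_pos: [0.4224, -0.1381, 0.1668]
ee_rot: [-0.0, 0.63, 0.777, 0.0]
wrist_force: [-0.1, -0.2, -0.6]
grip_width: 0.084
gripper_force: 0.0
```

Request:
play_rows(
  plan=[
    {"fingers": -0.5,"x": 0,"y": 0,"z": 0,"rx": 0,"ry": 0,"rz": 0},
    {"fingers": -0.65,"x": 0,"y": 0,"z": 0,"rx": 0,"ry": 0,"rz": 0},
    {"fingers": -0.8,"x": 0,"y": 0,"z": 0,"rx": 0,"ry": 0,"rz": 0},
    {"fingers": -1,"x": 0,"y": 0,"z": 0,"rx": 0,"ry": 0,"rz": 0},
    {"fingers": -1,"x": 0,"y": 0,"z": 0,"rx": 0,"ry": 0,"rz": 0},
  ],
)

```text
clock: 4.48
tool_pos: [0.4224, -0.1381, 0.1668]
ee_rot: [0.0, 0.63, 0.777, 0.0]
wrist_force: [-0.1, -1.0, -0.4]
grip_width: 0.0508
gripper_force: 0.0
```

Request:
play_rows(
  plan=[
    {"fingers": -1,"x": 0,"y": 0,"z": 0,"rx": 0,"ry": 0,"rz": 0},
    {"fingers": -1,"x": 0,"y": 0,"z": 0,"rx": 0,"ry": 0,"rz": 0},
    {"fingers": -1,"x": 0,"y": 0,"z": 0,"rx": 0,"ry": 0,"rz": 0},
  ],
)

```text
clock: 4.73
tool_pos: [0.4224, -0.1381, 0.1668]
ee_rot: [-0.0, 0.63, 0.777, -0.0]
wrist_force: [-0.6, 0.2, 0.4]
grip_width: 0.0307
gripper_force: 0.0
```

Run:
```python
from h import *
print(rel([.4231,-.1387,.168],tool()))
s=ctrl.read_state();print(s['wrist_force'],s['wrist_torque'],s['grip_width'],s['tool_pos'])
```

```text
(array([-0.07,  0.06, -0.12]), array([-0.  , -0.  ,  0.33]))
[-0.56795076  0.18597885  0.36932819] [-0.05128874 -0.08758978 -0.0135937 ] 0.030726603292798815 [ 0.42236863 -0.13812023  0.16677116]
```

Request:
play_rows(
  plan=[
    {"fingers": -1,"x": 0,"y": 0,"z": 0,"rx": 0,"ry": 0,"rz": 0},
    {"fingers": -1,"x": 0,"y": 0,"z": 0,"rx": 0,"ry": 0,"rz": 0},
    {"fingers": -1,"x": 0,"y": 0,"z": 0,"rx": 0,"ry": 0,"rz": 0},
    {"fingers": -1,"x": 0,"y": 0,"z": 0,"rx": 0,"ry": 0,"rz": 0},
    {"fingers": -1,"x": 0,"y": 0,"z": 0,"rx": 0,"ry": 0,"rz": 0},
  ],
)

```text
clock: 5.15
tool_pos: [0.4224, -0.1381, 0.1667]
ee_rot: [0.0, 0.63, 0.777, 0.0]
wrist_force: [0.9, 0.4, -0.9]
grip_width: 0.0179
gripper_force: 30.0
```

Run:
```python
from h import *
s=ctrl.read_state();print(s['wrist_force'],s['wrist_torque'],s['grip_width'],s['tool_pos'],s['gripper_force'])
```

```text
[ 0.93010532  0.42147396 -0.90845052] [-0.04334067 -0.21745333  0.00880841] 0.01794502673433114 [ 0.42240784 -0.13808463  0.16674313] 29.97217297554016
```

Request:
play_rows(
  plan=[
    {"fingers": -1,"x": 0,"y": 0,"z": -0.4,"rx": 0,"ry": 0,"rz": 0},
    {"fingers": -1,"x": 0,"y": 0,"z": -1,"rx": 0,"ry": 0,"rz": 0},
    {"fingers": -1,"x": 0,"y": 0,"z": -1.6,"rx": 0,"ry": 0,"rz": 0},
    {"fingers": -1,"x": 0,"y": 0,"z": -1.8,"rx": 0,"ry": 0,"rz": 0},
    {"fingers": -1,"x": 0,"y": 0,"z": -1.8,"rx": 0,"ry": 0,"rz": 0},
  ],
)

```text
clock: 5.57
tool_pos: [0.4228, -0.1384, 0.1857]
ee_rot: [0.001, 0.63, 0.777, 0.0]
wrist_force: [0.2, -0.3, -3.9]
grip_width: 0.0179
gripper_force: 30.0
```

Request:
play_rows(
  plan=[
    {"fingers": -1,"x": 0,"y": 0,"z": 0,"rx": 0,"ry": 0,"rz": 0},
    {"fingers": -1,"x": 0,"y": 0,"z": 0,"rx": 0,"ry": 0,"rz": 0},
  ],
)

```text
clock: 5.73
tool_pos: [0.4222, -0.138, 0.1846]
ee_rot: [-0.0, 0.63, 0.777, -0.0]
wrist_force: [0.1, -0.2, -3.3]
grip_width: 0.0173
gripper_force: 30.0
```

Run:
```python
from h import *
s=ctrl.read_state();print(s['wrist_force'],s['wrist_torque'],s['tool_pos'],rel([.422,-.138,.185],tool()))
d=cam('wrist');W=cloud(d);I=d['img'].astype(int)
s=ctrl.read_state();print(s['wrist_force'],s['wrist_torque'])
C=np.array([.4231,-.1387,0])
Q=np.stack([(W-C)@xs-.036,(W-C)@ys,W[...,2]],-1)
m=(I[...,0]>I[...,1]+60)&(I[...,0]>I[...,2]+60)&(abs(Q[...,0])<.03)&(abs(Q[...,1])<.06)
print(m.sum(),np.percentile(Q[m],[2,25,50,75,98],0).round(4))
a=(abs(Q[...,1])<.013)&(Q[...,0]>-.012)&(Q[...,0]<.03)&(Q[...,2]<.15)&~m
print(a.sum(),np.percentile(Q[a],[2,25,50,75,98],0).round(4) if a.any() else '')
save(d,'w2')
```

```text
[ 0.10115616 -0.18156792 -3.30089465] [ 0.03155186 -0.07982495  0.01805746] [ 0.42221987 -0.13804707  0.18459754] (array([ 0.01, -0.02, -0.04]), array([-0.02, -0.01,  0.33]))
[ 0.87909922  0.03403067 -3.07692781] [ 0.02641761 -0.07523033 -0.00937074]
352 [[ 0.0004 -0.0578  0.1285]
 [ 0.0011 -0.05    0.1299]
 [ 0.0014 -0.0418  0.1307]
 [ 0.0019  0.0418  0.1314]
 [ 0.0027  0.0529  0.1327]]
0
```

View pics/w2.png

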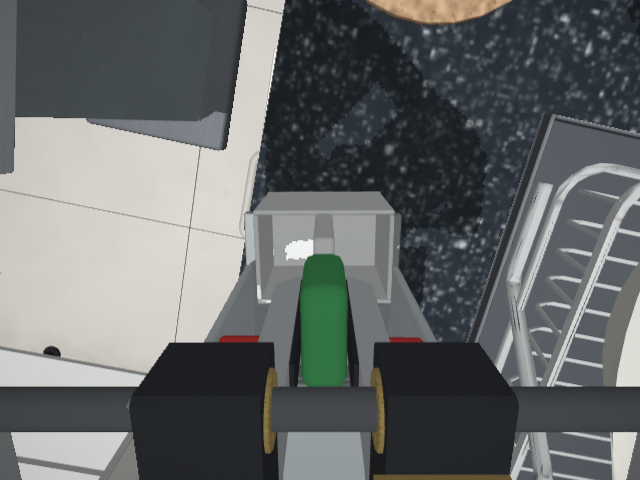

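Request:
play_rows(
  plan=[
    {"fingers": -1,"x": 0,"y": 0,"z": -0.1,"rx": 0,"ry": 0,"rz": 0},
    {"fingers": -1,"x": 0,"y": 0,"z": -0.2,"rx": 0,"ry": 0,"rz": 0},
    {"fingers": -1,"x": 0,"y": 0,"z": -0.3,"rx": 0,"ry": 0,"rz": 0},
    {"fingers": -1,"x": 0,"y": 0,"z": -0.4,"rx": 0,"ry": 0,"rz": 0},
    {"fingers": -1,"x": 0,"y": 0,"z": -0.4,"rx": 0,"ry": 0,"rz": 0},
  ],
)

```text
clock: 6.2
tool_pos: [0.4225, -0.1382, 0.189]
ee_rot: [0.0, 0.63, 0.777, 0.0]
wrist_force: [-1.3, -0.3, -2.5]
grip_width: 0.0178
gripper_force: 30.0
```

```bash
cat > f.py <<'E'
from h import *
for i in range(3):
    s=ctrl.read_state();print(s['wrist_force'].round(2),s['wrist_torque'].round(3),s['tool_pos'].round(4),'rot err',rel(s['tool_pos'],tool())[1]);
    if i<2: ctrl.get_image('wrist')
E
python3 f.py
```

```text
[-1.28 -0.31 -2.47] [-0.006 -0.12  -0.   ] [ 0.4225 -0.1382  0.189 ] rot err [0.02 0.02 0.33]
[ 0.24  0.25 -3.18] [ 0.032 -0.039 -0.007] [ 0.4225 -0.1382  0.1889] rot err [0.02 0.01 0.33]
[ 0.27  0.47 -3.45] [-0.035 -0.107 -0.046] [ 0.4224 -0.1381  0.1888] rot err [0.   0.   0.33]
```

Request:
play_rows(
  plan=[
    {"fingers": -1,"x": 0,"y": 0,"z": -0.05,"rx": 0,"ry": 0,"rz": 0},
    {"fingers": -1,"x": 0,"y": 0,"z": -0.1,"rx": 0,"ry": 0,"rz": 0},
    {"fingers": -1,"x": 0,"y": 0,"z": -0.15,"rx": 0,"ry": 0,"rz": 0},
    {"fingers": -1,"x": 0,"y": 0,"z": -0.15,"rx": 0,"ry": 0,"rz": 0},
  ],
)

```text
clock: 6.63
tool_pos: [0.4225, -0.1381, 0.1904]
ee_rot: [0.0, 0.63, 0.777, 0.0]
wrist_force: [-0.0, 1.0, -3.2]
grip_width: 0.0179
gripper_force: 30.0
```

```bash
python3 f.py
```

```text
[-0.03  0.97 -3.22] [ 0.032 -0.083 -0.001] [ 0.4225 -0.1381  0.1904] rot err [0.01 0.01 0.33]
[ 0.78 -0.46 -3.03] [ 0.004 -0.079 -0.003] [ 0.4224 -0.1381  0.1904] rot err [0.01 0.   0.33]
[ 0.62 -0.22 -3.11] [ 0.024 -0.093  0.009] [ 0.4224 -0.1381  0.1903] rot err [0.   0.   0.33]
```

Request:
play_rows(
  plan=[
    {"fingers": -1,"x": 0,"y": 0,"z": -0.05,"rx": 0,"ry": 0,"rz": 0},
    {"fingers": -1,"x": 0,"y": 0,"z": -0.1,"rx": 0,"ry": 0,"rz": 0},
    {"fingers": -1,"x": 0,"y": 0,"z": -0.15,"rx": 0,"ry": 0,"rz": 0},
    {"fingers": -1,"x": 0,"y": 0,"z": -0.15,"rx": 0,"ry": 0,"rz": 0},
  ],
)

```text
clock: 7.07
tool_pos: [0.4224, -0.1382, 0.1919]
ee_rot: [0.0, 0.63, 0.777, -0.0]
wrist_force: [-0.1, 0.1, -3.2]
grip_width: 0.0176
gripper_force: 30.0
```

Request:
play_rows(
  plan=[
    {"fingers": -1,"x": 0,"y": 0,"z": -0.05,"rx": 0,"ry": 0,"rz": 0},
    {"fingers": -1,"x": 0,"y": 0,"z": -0.1,"rx": 0,"ry": 0,"rz": 0},
    {"fingers": -1,"x": 0,"y": 0,"z": -0.1,"rx": 0,"ry": 0,"rz": 0},
  ],
)

```text
clock: 7.32
tool_pos: [0.4225, -0.1382, 0.1929]
ee_rot: [0.0, 0.63, 0.777, 0.0]
wrist_force: [0.2, 0.7, -3.8]
grip_width: 0.0177
gripper_force: 30.0
```

Request:
play_rows(
  plan=[
    {"fingers": -1,"x": 0,"y": 0,"z": -0.05,"rx": 0,"ry": 0,"rz": 0},
    {"fingers": -1,"x": 0,"y": 0,"z": -0.1,"rx": 0,"ry": 0,"rz": 0},
    {"fingers": -1,"x": 0,"y": 0,"z": -0.1,"rx": 0,"ry": 0,"rz": 0},
  ],
)

```text
clock: 7.57
tool_pos: [0.4224, -0.1382, 0.1939]
ee_rot: [0.0, 0.63, 0.777, 0.0]
wrist_force: [-0.4, 0.2, -3.7]
grip_width: 0.0181
gripper_force: 30.0
```

Request:
play_rows(
  plan=[
    {"fingers": -1,"x": 0,"y": 0,"z": -0.05,"rx": 0,"ry": 0,"rz": 0},
    {"fingers": -1,"x": 0,"y": 0,"z": -0.1,"rx": 0,"ry": 0,"rz": 0},
    {"fingers": -1,"x": 0,"y": 0,"z": -0.1,"rx": 0,"ry": 0,"rz": 0},
  ],
)

```text
clock: 7.82
tool_pos: [0.4223, -0.1381, 0.1946]
ee_rot: [-0.0, 0.63, 0.777, -0.0]
wrist_force: [0.0, -1.0, -5.5]
grip_width: 0.0175
gripper_force: 30.0
```

```bash
python3 f.py
```

```text
[ 0.   -0.98 -5.51] [-0.072 -0.223 -0.041] [ 0.4223 -0.1381  0.1946] rot err [-0.01 -0.01  0.33]
[ 0.66 -0.6  -4.23] [-0.031 -0.199 -0.002] [ 0.4223 -0.1381  0.1945] rot err [-0.01 -0.01  0.33]
[-0.11 -0.66 -4.94] [-0.046 -0.192  0.033] [ 0.4223 -0.1381  0.1946] rot err [-0.   -0.01  0.33]
```

Request:
play_rows(
  plan=[
    {"fingers": -1,"x": 0,"y": 0,"z": -0.03,"rx": 0,"ry": 0,"rz": 0},
    {"fingers": -1,"x": 0,"y": 0,"z": -0.06,"rx": 0,"ry": 0,"rz": 0},
    {"fingers": -1,"x": 0,"y": 0,"z": -0.06,"rx": 0,"ry": 0,"rz": 0},
  ],
)

```text
clock: 8.17
tool_pos: [0.4223, -0.1381, 0.195]
ee_rot: [-0.0, 0.63, 0.777, -0.0]
wrist_force: [1.3, -0.2, -8.1]
grip_width: 0.0179
gripper_force: 30.0
```

```bash
python3 f.py
python3 - <<'E'
from h import *
d=cam('scene');W=cloud(d);save(d,'s3')
cv2.imwrite('pics/s3c.png',cv2.resize(d['img'][140:280,310:490][...,::-1],None,fx=4,fy=4,interpolation=cv2.INTER_CUBIC))
E
```

```text
[ 1.27 -0.17 -8.14] [-0.087 -0.394  0.036] [ 0.4223 -0.1381  0.195 ] rot err [-0.01 -0.01  0.33]
[ 1.29 -1.09 -8.12] [-0.099 -0.379  0.035] [ 0.4223 -0.1381  0.195 ] rot err [-0.01 -0.01  0.33]
[ 1.56 -1.79 -7.79] [-0.141 -0.378  0.059] [ 0.4223 -0.1381  0.195 ] rot err [-0.01 -0.01  0.33]
```

View pics/s3c.png

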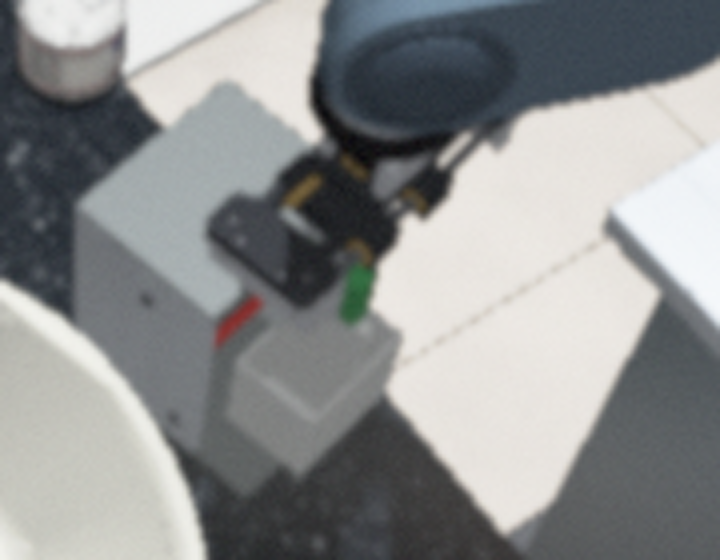

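```bash
cat >> h.py <<'E'
T0=np.array([.4223,-.1381,.1953]);Y2=YAW # upright grasp ref
R0=tool()*R.from_rotvec([0,0,np.radians(-.33)])
PW=T0+.0405*xs-np.array([0,0,.0707])
def pose(th,s=0,delta=.0012,lift=0):
    Rt=R.from_rotvec(-th*ys);P=PW.copy();P[2]=.1236-delta+lift
    return P+Rt.apply(T0-PW)-s*Rt.apply(xs),Rt*R0
def rows(seq,start):
    p0,r0=start
    for a in seq:
        p,r=pose(*a) if not isinstance(a[1],R) else a
        print((r0.inv().apply(p-p0)*100).round(2),np.degrees((r0.inv()*r).as_rotvec()).round(2))
E
python3 - <<'E'
from h import *
a=[(0,),(.03,),(.06,),(.09,),(.12,)]
print(T0,rel(T0,R0));rows(a,(T0,R0))
b=[(.15,),(.18,),(.21,),(.235,),(.25,)];rows(b,pose(.12))
E
```

```text
[ 0.4223 -0.1381  0.1953] (array([-0.  ,  0.  , -0.02]), array([-0.01, -0.01, -0.  ]))Traceback (most recent call last):
  File "<stdin>", line 3, in <module>
  File "h.py", line 29, in rows
    p,r=pose(*a) if not isinstance(a[1],R) else a
                                   ~^^^
IndexError: tuple index out of range
```

```bash
sed -i 's/ if not isinstance(a\[1\],R) else a//' h.py
python3 - <<'E'
from h import *
a=[(0,),(.03,),(.06,),(.09,),(.12,)]
rows(a,(T0,R0))
b=[(.15,),(.18,),(.21,),(.235,),(.25,)];rows(b,pose(.12))
E
```

```text
[0.   0.   0.22] [0. 0. 0.]
[0.21 0.   0.34] [ 0.01 -1.72  0.  ]
[0.42 0.   0.48] [ 0.02 -3.44  0.  ]
[0.62 0.   0.61] [ 0.03 -5.16  0.  ]
[0.82 0.   0.76] [ 0.04 -6.88  0.  ]
[0.21 0.   0.12] [ 0.01 -1.72  0.  ]
[0.42 0.   0.26] [ 0.02 -3.44  0.  ]
[0.62 0.   0.39] [ 0.03 -5.16 -0.  ]
[0.78 0.   0.51] [ 0.04 -6.59 -0.  ]
[0.88 0.01 0.58] [ 0.04 -7.45 -0.  ]
```

Request:
play_rows(
  plan=[
    {"fingers": -1,"x": 0,"y": 0,"z": 0.22,"rx": 0,"ry": 0,"rz": 0},
    {"fingers": -1,"x": 0.21,"y": 0,"z": 0.34,"rx": 0,"ry": -1.7,"rz": 0},
    {"fingers": -1,"x": 0.42,"y": 0,"z": 0.48,"rx": 0,"ry": -3.4,"rz": 0},
    {"fingers": -1,"x": 0.62,"y": 0,"z": 0.61,"rx": 0,"ry": -5.2,"rz": 0},
    {"fingers": -1,"x": 0.62,"y": 0,"z": 0.61,"rx": 0,"ry": -5.2,"rz": 0},
  ],
)

```text
clock: 8.73
tool_pos: [0.4207, -0.1306, 0.1891]
ee_rot: [0.036, 0.628, 0.777, -0.029]
wrist_force: [-0.5, 0.8, -2.9]
grip_width: 0.0177
gripper_force: 30.0
```

```bash
python3 f.py;python3 - <<'E'
from h import *
print(rel(*pose(.09)))
rows([(.09,),(.12,),(.15,),(.18,),(.21,),(.235,),(.25,)],pose(.09))
E
```

```text
[-0.55  0.79 -2.9 ] [0.225 0.007 0.01 ] [ 0.4207 -0.1306  0.1891] rot err [0.01 5.25 0.43]
[ 0.04 -0.29 -3.2 ] [ 0.153 -0.088  0.005] [ 0.4209 -0.131   0.1893] rot err [0.02 5.21 0.43]
[ 0.12 -0.29 -2.59] [ 0.1   -0.114  0.032] [ 0.4211 -0.1314  0.1895] rot err [0.04 5.21 0.4 ]
(array([-0.05, -0.02,  0.04]), array([0.06, 0.06, 0.07]))
[0. 0. 0.] [0. 0. 0.]
[0.21 0.   0.12] [ 0.01 -1.72 -0.  ]
[0.42 0.   0.26] [ 0.02 -3.44  0.  ]
[0.62 0.   0.39] [ 0.03 -5.16 -0.  ]
[0.82 0.   0.54] [ 0.04 -6.88 -0.  ]
[0.98 0.01 0.66] [ 0.05 -8.31  0.  ]
[1.07 0.01 0.74] [ 0.05 -9.17 -0.  ]
```

Request:
play_rows(
  plan=[
    {"fingers": -1,"x": 0.21,"y": 0,"z": 0.12,"rx": 0,"ry": -1.7,"rz": 0},
    {"fingers": -1,"x": 0.42,"y": 0,"z": 0.26,"rx": 0,"ry": -3.4,"rz": 0},
    {"fingers": -1,"x": 0.62,"y": 0,"z": 0.39,"rx": 0,"ry": -5.2,"rz": 0},
    {"fingers": -1,"x": 0.82,"y": 0,"z": 0.54,"rx": 0,"ry": -6.9,"rz": 0},
    {"fingers": -1,"x": 0.82,"y": 0,"z": 0.54,"rx": 0,"ry": -6.9,"rz": 0},
  ],
)

```text
clock: 9.25
tool_pos: [0.4191, -0.1237, 0.1828]
ee_rot: [0.081, 0.626, 0.773, -0.066]
wrist_force: [-0.5, 0.2, -2.8]
grip_width: 0.018
gripper_force: 30.0
```

```bash
python3 f.py;python3 - <<'E'
from h import *
d=cam('wrist');save(d,'w3')
print(rel(*pose(.25)))
E
```

```text
[-0.49  0.24 -2.84] [ 0.391 -0.04   0.034] [ 0.4191 -0.1237  0.1828] rot err [ 0.   12.07  0.38]
[ 0.24 -0.22 -3.23] [ 0.318 -0.049 -0.003] [ 0.4194 -0.124   0.1831] rot err [ 0.02 12.04  0.37]
[ 0.12 -0.46 -2.98] [ 0.294 -0.017 -0.014] [ 0.4196 -0.1244  0.1833] rot err [ 0.05 12.06  0.34]
(array([ 0.31, -0.02,  0.2 ]), array([ 0.1 , -2.25, -0.02]))
```

View pics/w3.png

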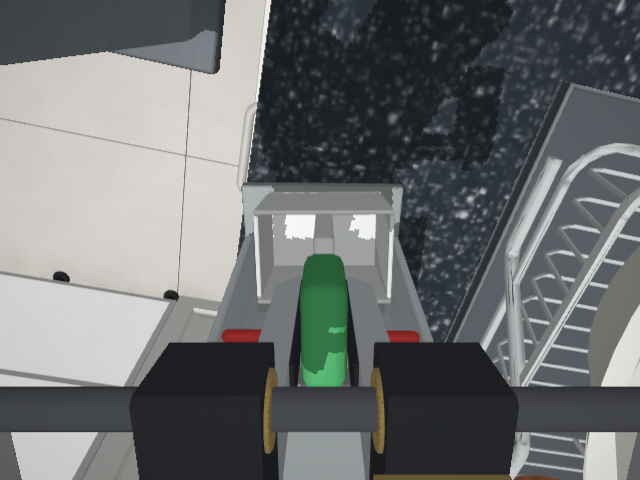

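Request:
play_rows(
  plan=[
    {"fingers": -1,"x": 0.15,"y": 0,"z": 0.1,"rx": 0,"ry": -1.2,"rz": 0},
    {"fingers": -1,"x": 0.3,"y": 0,"z": 0.2,"rx": 0,"ry": -2.3,"rz": 0},
    {"fingers": -1,"x": 0.3,"y": 0,"z": 0.2,"rx": 0,"ry": -2.3,"rz": 0},
    {"fingers": -1,"x": 0.3,"y": 0,"z": 0.2,"rx": 0,"ry": -2.3,"rz": 0},
  ],
)

```text
clock: 9.73
tool_pos: [0.4189, -0.1218, 0.1804]
ee_rot: [0.097, 0.625, 0.771, -0.079]
wrist_force: [-0.6, -0.2, -3.1]
grip_width: 0.0177
gripper_force: 30.0
```

```bash
python3 f.py;python3 - <<'E'
from h import *
print(rel(*pose(.25)))
rows([(.25,.01),(.25,.02),(.25,.042)],pose(.25))
E
```

```text
[-0.64 -0.16 -3.14] [ 0.383  0.057 -0.012] [ 0.4189 -0.1218  0.1804] rot err [ 0.03 14.38  0.36]
[ 0.08 -0.13 -3.1 ] [ 0.302 -0.061 -0.014] [ 0.419  -0.1219  0.1805] rot err [ 0.04 14.39  0.35]
[-0.51  0.17 -4.01] [ 0.343 -0.029  0.022] [ 0.4191 -0.1221  0.1807] rot err [ 0.05 14.4   0.34]
(array([-0.02, -0.01, -0.02]), array([ 0.09,  0.08, -0.  ]))
[ 1.    0.01 -0.  ] [0. 0. 0.]
[2.   0.01 0.  ] [0. 0. 0.]
[4.2  0.02 0.  ] [0. 0. 0.]
```

Request:
play_rows(
  plan=[
    {"fingers": -1,"x": 0.3,"y": 0,"z": 0,"rx": 0,"ry": 0,"rz": 0},
    {"fingers": -1,"x": 0.7,"y": 0,"z": 0,"rx": 0,"ry": 0,"rz": 0},
    {"fingers": -1,"x": 1.1,"y": 0,"z": 0,"rx": 0,"ry": 0,"rz": 0},
    {"fingers": -1,"x": 1.5,"y": 0,"z": 0,"rx": 0,"ry": 0,"rz": 0},
    {"fingers": -1,"x": 1.5,"y": 0,"z": 0,"rx": 0,"ry": 0,"rz": 0},
  ],
)

```text
clock: 10.25
tool_pos: [0.4156, -0.107, 0.1764]
ee_rot: [0.097, 0.625, 0.771, -0.079]
wrist_force: [-0.5, -0.5, -3.8]
grip_width: 0.0182
gripper_force: 30.0
```

```bash
python3 f.py;python3 - <<'E'
from h import *
print(rel(*pose(.25,.042)))
E
```

```text
[-0.47 -0.51 -3.78] [ 0.397  0.009 -0.009] [ 0.4156 -0.107   0.1764] rot err [ 0.02 14.36  0.37]
[ 1.08 -0.92 -2.9 ] [ 0.326 -0.035 -0.024] [ 0.4158 -0.1074  0.1766] rot err [ 0.03 14.39  0.37]
[ 0.85 -0.21 -3.57] [ 0.36  -0.054  0.024] [ 0.416  -0.1076  0.1768] rot err [ 0.04 14.4   0.36]
(array([ 2.65,  0.02, -0.03]), array([0.09, 0.08, 0.02]))
```

Request:
play_rows(
  plan=[
    {"fingers": -1,"x": 0.4,"y": 0,"z": 0,"rx": 0,"ry": 0,"rz": 0},
    {"fingers": -1,"x": 0.8,"y": 0,"z": -0.02,"rx": 0,"ry": 0,"rz": 0},
    {"fingers": -1,"x": 1.2,"y": 0,"z": -0.03,"rx": 0,"ry": 0,"rz": 0},
    {"fingers": -1,"x": 1.6,"y": 0,"z": -0.03,"rx": 0,"ry": 0,"rz": 0},
    {"fingers": -1,"x": 1.6,"y": 0,"z": -0.03,"rx": 0,"ry": 0,"rz": 0},
  ],
)

```text
clock: 10.77
tool_pos: [0.4124, -0.0919, 0.1727]
ee_rot: [0.097, 0.625, 0.771, -0.079]
wrist_force: [-0.3, 0.4, -4.2]
grip_width: 0.0175
gripper_force: 30.0
```

Request:
play_rows(
  plan=[
    {"fingers": -1,"x": 0.4,"y": 0,"z": 0,"rx": 0,"ry": 0,"rz": 0},
    {"fingers": -1,"x": 0.8,"y": 0,"z": 0,"rx": 0,"ry": 0,"rz": 0},
    {"fingers": -1,"x": 1.1,"y": 0,"z": 0,"rx": 0,"ry": 0,"rz": 0},
    {"fingers": -1,"x": 1.1,"y": 0,"z": 0,"rx": 0,"ry": 0,"rz": 0},
  ],
)

```text
clock: 11.1
tool_pos: [0.4103, -0.0816, 0.1701]
ee_rot: [0.097, 0.625, 0.771, -0.079]
wrist_force: [-0.6, 0.5, -2.8]
grip_width: 0.0178
gripper_force: 30.0
```

```bash
python3 f.py;python3 - <<'E'
from h import *
print(rel(*pose(.25,.042)))
print('level keep arm point', rel(*pose(.0,.08)))
s=ctrl.read_state();q=s['ee_rot'];Rc=R.from_quat([q[1],q[2],q[3],q[0]])
O=T0+.036*xs;O[2]=0
Rt=Rc*R0.inv()
for nm,v in(('tip',.105*xs-[0,0,.1307]),('armend',.108*xs-[0,0,.0707]),('armunder end',.108*xs-[0,0,.0767]),('cupb',-.03*xs-[0,0,.1567]),('cupback',.03*xs-[0,0,.1567])):
    p=s['tool_pos']+Rt.apply(v)-O;print(nm,(p@xs).round(4),p[2].round(4))
E
```

```text
[-0.56  0.5  -2.85] [ 0.349  0.004 -0.014] [ 0.4103 -0.0816  0.1701] rot err [ 0.02 14.38  0.36]
[-0.2   0.37 -3.27] [ 0.312 -0.025 -0.053] [ 0.4105 -0.0819  0.1703] rot err [ 0.03 14.4   0.36]
[-0.05  0.26 -4.15] [ 0.329 -0.009 -0.034] [ 0.4106 -0.0821  0.1704] rot err [ 0.04 14.41  0.35]
(array([-0.03,  0.02,  0.  ]), array([0.09, 0.08, 0.01]))
level keep arm point (array([ 1.64,  0.04, -2.76]), array([ 0.  , 14.41,  0.02]))
tip 0.041 0.07
armend 0.029 0.1288
armunder end 0.0305 0.123
cupb -0.0833 0.0112
cupback -0.0252 0.0261
```

Run:
```python
from h import *
p=pose(.25,.042)
rows([(.2,.042,.002),(.15,.042,.0025),(.1,.042,.003),(.05,.042,.0035),(.0,.042,.004)],p)
print(rel(*pose(0,.042,.004)))
```

```text
[-0.34 -0.   -0.33] [-0.02  2.86  0.  ]
[-0.71 -0.   -0.66] [-0.03  5.73  0.  ]
[-1.1  -0.01 -0.98] [-0.05  8.59 -0.  ]
[-1.51 -0.01 -1.28] [-0.07 11.46  0.  ]
[-1.94 -0.01 -1.55] [-0.08 14.32  0.  ]
(array([-1.97,  0.01, -1.55]), array([ 0.  , 14.41,  0.02]))
```

Request:
play_rows(
  plan=[
    {"fingers": -1,"x": -0.34,"y": 0,"z": -0.33,"rx": 0,"ry": 2.9,"rz": 0},
    {"fingers": -1,"x": -0.71,"y": 0,"z": -0.66,"rx": 0,"ry": 5.7,"rz": 0},
    {"fingers": -1,"x": -1.1,"y": 0,"z": -0.98,"rx": 0,"ry": 8.6,"rz": 0},
    {"fingers": -1,"x": -1.51,"y": 0,"z": -1.28,"rx": 0,"ry": 11.5,"rz": 0},
    {"fingers": -1,"x": -1.95,"y": 0,"z": -1.55,"rx": 0,"ry": 14.4,"rz": 0},
  ],
)

```text
clock: 11.62
tool_pos: [0.4139, -0.0974, 0.1909]
ee_rot: [-0.0, 0.63, 0.777, 0.001]
wrist_force: [-0.5, 0.0, -3.3]
grip_width: 0.0177
gripper_force: 30.0
```

```bash
python3 f.py;python3 - <<'E'
from h import *
print(rel(*pose(0,.042,.004)))
print(rel(*pose(0,.14,.004)))
E
```

```text
[-0.49  0.03 -3.25] [ 0.026 -0.092  0.006] [ 0.4139 -0.0974  0.1909] rot err [ 0.04 -0.08  0.34]
[ 0.52 -1.09 -2.14] [-0.518 -0.136 -0.001] [ 0.4147 -0.0991  0.1919] rot err [ 0.1  -0.05  0.24]
[-0.24 -0.02 -3.13] [ 0.065 -0.086 -0.018] [ 0.4145 -0.0989  0.1913] rot err [0.08 0.12 0.18]
(array([ 0.2 , -0.03,  0.1 ]), array([ 0.08,  0.12, -0.15]))
(array([10.  ,  0.  ,  0.08]), array([ 0.08,  0.12, -0.15]))
```

Request:
play_rows(
  plan=[
    {"fingers": -1,"x": 1,"y": 0,"z": 0.1,"rx": 0,"ry": 0,"rz": 0},
    {"fingers": -1,"x": 3,"y": 0,"z": 0.1,"rx": 0,"ry": 0,"rz": 0},
    {"fingers": -1,"x": 5.5,"y": 0,"z": 0.1,"rx": 0,"ry": 0,"rz": 0},
    {"fingers": -1,"x": 8,"y": 0,"z": 0.1,"rx": 0,"ry": 0,"rz": 0},
    {"fingers": -1,"x": 10,"y": 0,"z": 0.1,"rx": 0,"ry": 0,"rz": 0},
  ],
)

```text
clock: 12.13
tool_pos: [0.3916, 0.0033, 0.1885]
ee_rot: [-0.0, 0.629, 0.777, -0.0]
wrist_force: [1.0, 0.1, -3.4]
grip_width: 0.0179
gripper_force: 30.0
```

```bash
python3 f.py;python3 - <<'E'
from h import *
d=cam('scene');cv2.imwrite('pics/s4.png',cv2.resize(d['img'][140:380,310:530][...,::-1],None,fx=2.5,fy=2.5))
print(rel([.4525,.1155,.195],R0))
E
```

```text
[ 1.01  0.15 -3.42] [ 0.075 -0.122 -0.033] [0.3916 0.0033 0.1885] rot err [-0.04  0.01  0.39]
[-0.42  0.8  -4.53] [ 0.333 -0.044  0.048] [0.3908 0.0058 0.1882] rot err [-0.07 -0.15  0.52]
[ 0.32 -0.13 -3.47] [-0.118 -0.101  0.003] [0.3914 0.0041 0.1883] rot err [-0.05 -0.02  0.6 ]
(array([ 9.75,  8.28, -0.65]), array([-0.03,  0.04,  0.22]))
```

View pics/s4.png

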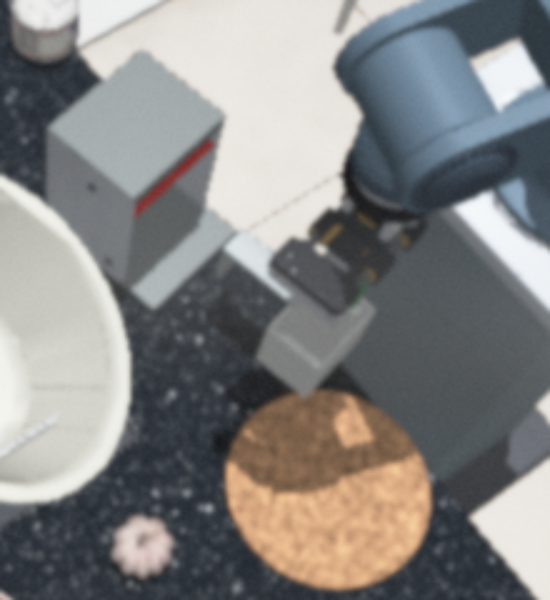

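Request:
play_rows(
  plan=[
    {"fingers": -1,"x": 1.5,"y": 1.3,"z": -0.3,"rx": 0,"ry": 0,"rz": 0},
    {"fingers": -1,"x": 4,"y": 3.5,"z": -0.6,"rx": 0,"ry": 0,"rz": 0},
    {"fingers": -1,"x": 6.5,"y": 5.5,"z": -0.6,"rx": 0,"ry": 0,"rz": 0},
    {"fingers": -1,"x": 8.5,"y": 7.2,"z": -0.6,"rx": 0,"ry": 0,"rz": 0},
    {"fingers": -1,"x": 9.75,"y": 8.3,"z": -0.6,"rx": 0,"ry": 0,"rz": 0},
  ],
)

```text
clock: 12.7
tool_pos: [0.4549, 0.1152, 0.1952]
ee_rot: [0.0, 0.629, 0.777, 0.0]
wrist_force: [0.8, 0.6, -3.4]
grip_width: 0.0181
gripper_force: 30.0
```

Request:
play_rows(
  plan=[
    {"fingers": -1,"x": 0,"y": 0,"z": 0,"rx": 0,"ry": 0,"rz": 0},
    {"fingers": -1,"x": 0,"y": 0,"z": 0,"rx": 0,"ry": 0,"rz": 0},
    {"fingers": -1,"x": 0,"y": 0,"z": 0,"rx": 0,"ry": 0,"rz": 0},
  ],
)

```text
clock: 12.95
tool_pos: [0.4536, 0.1129, 0.1949]
ee_rot: [-0.0, 0.63, 0.777, -0.001]
wrist_force: [0.2, -0.5, -2.5]
grip_width: 0.0179
gripper_force: 30.0
```

```bash
python3 f.py;python3 - <<'E'
from h import *
print(rel([.4525,.1155,.1647],R0))
E
```

```text
[ 0.2  -0.53 -2.5 ] [ 0.049 -0.095 -0.024] [0.4536 0.1129 0.1949] rot err [-0.05  0.03  0.31]
[-0.73 -0.   -2.93] [ 0.004 -0.092 -0.037] [0.4537 0.1127 0.195 ] rot err [-0.03  0.03  0.27]
[-0.6  -0.71 -2.82] [-0.07  -0.096 -0.014] [0.4537 0.1126 0.1951] rot err [-0.02  0.02  0.25]
(array([ 0.31, -0.06,  3.04]), array([-0.02,  0.02, -0.08]))
```

Down 30.4 mm expected to touch; go 28 mm, then creep.

Request:
play_rows(
  plan=[
    {"fingers": -1,"x": 0.3,"y": 0,"z": 0.8,"rx": 0,"ry": 0,"rz": 0},
    {"fingers": -1,"x": 0.3,"y": 0,"z": 1.6,"rx": 0,"ry": 0,"rz": 0},
    {"fingers": -1,"x": 0.3,"y": 0,"z": 2.3,"rx": 0,"ry": 0,"rz": 0},
    {"fingers": -1,"x": 0.3,"y": 0,"z": 2.7,"rx": 0,"ry": 0,"rz": 0},
    {"fingers": -1,"x": 0.3,"y": 0,"z": 2.7,"rx": 0,"ry": 0,"rz": 0},
  ],
)

```text
clock: 13.47
tool_pos: [0.4523, 0.1163, 0.1666]
ee_rot: [-0.001, 0.63, 0.777, -0.001]
wrist_force: [0.5, -0.7, -2.5]
grip_width: 0.0183
gripper_force: 30.0
```

Request:
play_rows(
  plan=[
    {"fingers": -1,"x": 0,"y": 0,"z": 0.1,"rx": 0,"ry": 0,"rz": 0},
    {"fingers": -1,"x": 0,"y": 0,"z": 0.2,"rx": 0,"ry": 0,"rz": 0},
    {"fingers": -1,"x": 0,"y": 0,"z": 0.2,"rx": 0,"ry": 0,"rz": 0},
  ],
)

```text
clock: 13.72
tool_pos: [0.4536, 0.1164, 0.1664]
ee_rot: [0.0, 0.63, 0.777, 0.0]
wrist_force: [0.7, -0.3, -3.2]
grip_width: 0.0178
gripper_force: 30.0
```

```bash
python3 f.py
```

```text
[ 0.74 -0.3  -3.19] [-0.04  -0.095 -0.016] [0.4536 0.1164 0.1664] rot err [0.01 0.   0.33]
[ 0.51  0.65 -3.49] [ 0.035 -0.127 -0.025] [0.4536 0.1164 0.1665] rot err [0.02 0.01 0.33]
[ 0.35 -0.27 -3.64] [-0.026 -0.075  0.059] [0.4537 0.1165 0.1666] rot err [0.03 0.01 0.33]
```

Request:
play_rows(
  plan=[
    {"fingers": -1,"x": 0,"y": 0,"z": 0.05,"rx": 0,"ry": 0,"rz": 0},
    {"fingers": -1,"x": 0,"y": 0,"z": 0.1,"rx": 0,"ry": 0,"rz": 0},
    {"fingers": -1,"x": 0,"y": 0,"z": 0.1,"rx": 0,"ry": 0,"rz": 0},
  ],
)

```text
clock: 14.07
tool_pos: [0.4534, 0.1164, 0.1653]
ee_rot: [0.0, 0.63, 0.777, 0.0]
wrist_force: [-0.2, 1.0, -3.2]
grip_width: 0.0181
gripper_force: 30.0
```

Request:
play_rows(
  plan=[
    {"fingers": -1,"x": 0,"y": 0,"z": 0.04,"rx": 0,"ry": 0,"rz": 0},
    {"fingers": -1,"x": 0,"y": 0,"z": 0.08,"rx": 0,"ry": 0,"rz": 0},
    {"fingers": -1,"x": 0,"y": 0,"z": 0.08,"rx": 0,"ry": 0,"rz": 0},
  ],
)

```text
clock: 14.32
tool_pos: [0.4536, 0.1165, 0.165]
ee_rot: [0.0, 0.63, 0.777, 0.0]
wrist_force: [-1.2, -0.3, 0.3]
grip_width: 0.018
gripper_force: 30.0
```

Request:
play_rows(
  plan=[
    {"fingers": -0.5,"x": 0,"y": 0,"z": 0,"rx": 0,"ry": 0,"rz": 0},
    {"fingers": -0.3,"x": 0,"y": 0,"z": 0,"rx": 0,"ry": 0,"rz": 0},
    {"fingers": 0,"x": 0,"y": 0,"z": 0,"rx": 0,"ry": 0,"rz": 0},
    {"fingers": 0,"x": 0,"y": 0,"z": 0,"rx": 0,"ry": 0,"rz": 0},
    {"fingers": 0,"x": 0,"y": 0,"z": 0,"rx": 0,"ry": 0,"rz": 0},
  ],
)

```text
clock: 14.73
tool_pos: [0.4536, 0.1164, 0.1647]
ee_rot: [0.0, 0.63, 0.777, 0.0]
wrist_force: [0.5, -0.1, -0.8]
grip_width: 0.0454
gripper_force: 0.0
```

Request:
play_rows(
  plan=[
    {"fingers": 0,"x": 0,"y": 0,"z": 0,"rx": 0,"ry": 0,"rz": 0},
    {"fingers": 0,"x": 0,"y": 0,"z": 0,"rx": 0,"ry": 0,"rz": 0},
    {"fingers": 0,"x": 0,"y": 0,"z": 0,"rx": 0,"ry": 0,"rz": 0},
  ],
)

```text
clock: 14.98
tool_pos: [0.4535, 0.1164, 0.1645]
ee_rot: [0.0, 0.63, 0.777, 0.0]
wrist_force: [0.7, -0.4, -0.5]
grip_width: 0.0475
gripper_force: 0.0
```

Request:
play_rows(
  plan=[
    {"fingers": 0,"x": 0,"y": 0,"z": -1,"rx": 0,"ry": 0,"rz": 0},
    {"fingers": 0,"x": 0,"y": 0,"z": -3,"rx": 0,"ry": 0,"rz": 0},
    {"fingers": 0,"x": 0,"y": 0,"z": -6,"rx": 0,"ry": 0,"rz": 0},
    {"fingers": 0,"x": 0,"y": 0,"z": -9,"rx": 0,"ry": 0,"rz": 0},
    {"fingers": 0,"x": 0,"y": 0,"z": -12,"rx": 0,"ry": 0,"rz": 0},
  ],
)

```text
clock: 15.4
tool_pos: [0.4532, 0.1164, 0.2865]
ee_rot: [0.0, 0.63, 0.777, 0.0]
wrist_force: [0.9, 0.1, 0.2]
grip_width: 0.0471
gripper_force: 0.0
```

Request:
play_rows(
  plan=[
    {"fingers": 0,"x": 0,"y": 0,"z": 0,"rx": 0,"ry": 0,"rz": 0},
    {"fingers": 0,"x": 0,"y": 0,"z": 0,"rx": 0,"ry": 0,"rz": 0},
    {"fingers": 0,"x": 0,"y": 0,"z": 0,"rx": 0,"ry": 0,"rz": 0},
  ],
)

```text
clock: 15.65
tool_pos: [0.4531, 0.1164, 0.2841]
ee_rot: [-0.0, 0.63, 0.777, -0.0]
wrist_force: [0.1, 0.3, -0.2]
grip_width: 0.0468
gripper_force: 0.0
```

Run:
```python
from h import *
d=cam('wrist');save(d,'w4');W=cloud(d);I=d['img'].astype(int)
g=(I[...,1]>I[...,0]+25)&(I[...,1]>I[...,2]+15)&(W[...,2]>.15)&(abs(W[...,0]-.45)<.06)&(abs(W[...,1]-.115)<.06)
P=W[g];print(len(P),cv2.minAreaRect((P[:,:2]*1000).astype(np.float32)),np.percentile(P,[1,50,99],0).round(4),ctrl.read_state()['tool_pos'])
```

```text
1827 ((453.59173583984375, 117.35997772216797), (17.73788070678711, 42.85109329223633), 11.462839126586914) [[0.4424 0.097  0.1531]
 [0.4528 0.1203 0.1794]
 [0.4644 0.1386 0.1813]] [0.45272595 0.11640656 0.28327199]
```

View pics/w4.png

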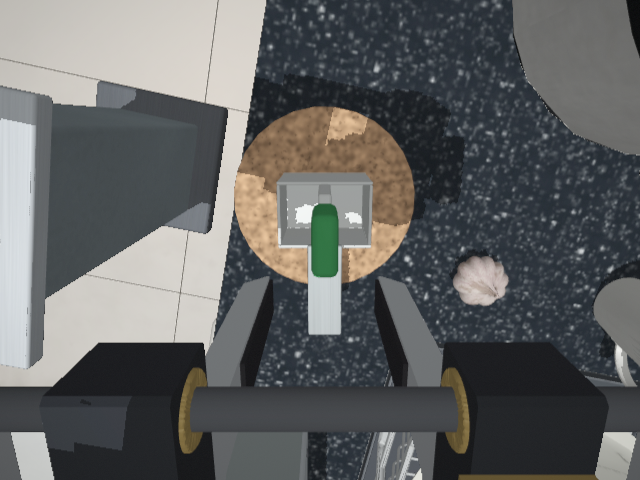

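The caddy stands upright, centred on the cork trivet: its cup is at about (325,210) on a disc centred near (325,195), and the gripper is clear of it.

```bash
python3 -c "
from cell import ctrl
print(ctrl.hand_in())"
```

```text
the job is handed in; nothing more can be done
None
```

The caddy is unhooked and standing upright near the trivet's centre (grip about 2 mm off by camera), released with the gripper clear; I handed the job in at about 16 s, and the hand-in returned no verdict.

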